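Lay the polishing-compound bar down in its tray

ROBOT

A 7-joint arm with a two-finger parallel gripper is mounted at the origin on the work surface. World frame = base frame: x ahead of the robot, y to its left, z up, the work surface at z = 0. Lengths are in m, angles in rad, forces in N, time in s.
With the tool pointing down it reaches from about 0.425 to 0.975 m from the base axis. Payload 16.7 kg.
Tool frame: the origin (TCP) lies midway between the tips of the shut fingers; the grasp point (between the pads) lies 19 mm behind it (arm.tcp_to_grasp is the distance from the TCP to the grasp point, in m); z points along the fingers, y is the line along which they close (so a half turn about z gives the same grasp; the last joint's range is limited). The gripper opens to 85 mm and grips with 20 to 120 N. Pads are 22 mm wide; open, the fingers measure 114 mm over their backs; the gripper's body (76 mm by 85 mm) begins 54 mm behind the grasp point. The pads swing forward as they close: fully open they stand 13 mm farther back than shut.
Start: joints at [-1.444, 0.426, 0.074, 1.606, -0.034, 1.111, -0.067], TCP at [0.184, 0.649, 0.197] pointing down, gripper open.
Joint ranges: [-2.85, 2.85], [-0.5, 2.14], [-1.23, 1.37], [0.21, 2.46], [-1.02, 4.16], [0.16, 2.05], [-2.73, 2.73]. Speed limits (rad/s): [1.89, 1.89, 2.39, 2.39, 3.01, 3.01, 3.01].

INTERFACE

Orientations are given as a rotation vector (axis times angle).
In Python, from bench import arm, camrig, ticket, status gives the robot as it stands (arm), with the cameras (camrig), the job (ticket) and the readings (status).
- The arm moves only by the tool shift_gripper, called after "Emit:" in YAML: its name, and indented under it one key for each argument. Schema: {"type":"object","properties":{"ticks":{"type":"array","items":{"type":"object","properties":{"d":{"type":"array","items":{"type":"number"},"minItems":3,"maxItems":3},"rot":{"type":"array","items":{"type":"number"},"minItems":3,"maxItems":3},"finger_gap":{"type":"number"}},"additionalProperties":false,"required":["finger_gap"]},"minItems":1,"maxItems":12},"only":{"type":"string"},"quiet":{"type":"boolean"},"lines":{"type":"string"}},"required":["ticks"],"additionalProperties":false}. ticks is a list of rows, 1 to 12 of them, each an object with the fields d (a list: dx, dy, dz in m), rot (a list: a rotation vector rx, ry, rz in rad), finger_gap (the finger opening in m); a field left out counts as zero (the opening has to be given); each row shifts and turns the commanded pose from where the row before left it, along the tool's axes as they then stand; what a row does not reach is not made up. A row lasts 1/10 s, in which the tool goes at most 0.05 m and 0.15 rad, less where a joint would pass 70% of its speed; a pose out of reach is approached as far as the arm can. The fingers move at their own pace and stop on an object; the grip force is fixed at half the most. Time passes only in rows, so rows that do not move let the fingers close. The tool returns the time, the measured TCP pose, the force, the opening and the grip force at its end. only (a regular expression) keeps the lines of the reply that match it, lines (a string "A,B") keeps lines A to B, and quiet returns only ok. Input that does not fit is refused with a message, and nothing moves.
- status.state(): the state, without advancing time (a new reading comes with each control period).
- camrig.grab_frame(name): name is "scene" or "top"; returns the picture (480x640x3 uint8, red, green, blue); there is no depth.
- camrig.camera_info(name): a dict with "fx", "fy", "cx", "cy" (pixels), "cam_to_world" (4x4, takes a point from camera to world coordinates). Camera axes: x right, y up, looking along -z (the intrinsics and any distortion apply to the point x, -y, -z); pixel columns grow to the right and rows downward; lengths in m; the calibration is good to about 2 mm. A picture is of the moment at which its call begins. camera_info takes no time and is no camera call.
- ticket.hand_in(): hands the job in; it is judged then, once.
The state is a dict: "clock": time; "joint_positions": joint angles; "joint_vel": joint speeds; "effort": joint torques, N m; "tool_pos": TCP position; "tool_rot": TCP orientation; "wrist_force": force on the tool from outside, world axes, zero at the start; "moment": the same for the moment, N m; "opening": finger opening in m; "finger_force": force on a finger pad.
Only numpy, scipy, OpenCV 4.12 (cv2) and the standard library are available. Lean on these libraries where they do the work, as an engineer would, in place of code of your own. Each camera call takes 0.05 s, during which the arm holds its last target. There are 200 camera calls.

TASK

The bar of polishing compound has been left standing on end in its wooden tray on the jeweller's bench. Push it over with your fingertips so that it lies down along the tray with its upper end towards the stop block, then push it along from behind until its front end rests against the stop. Do not lift the bar, and leave the mallet, ring clamp, candle and jar where they are.

Things in the scene. Friction and masses are not known exactly. Their poses are not given: they have to be found in the camera images.
- tray: Pale wooden tray fixed to the bench, a channel 300 mm long, 70 mm wide. Origin: centre of its underside; x along the channel to the stop, y across, z up. Floor 10 mm thick; side walls 10 mm thick, tops 25 mm above the bench, 50 mm apart. The -x end (tray x = -150 mm) is open. Its place and direction vary: +x points anywhere from ahead-left to back-left of the robot.
- tray_stop (a point): Centre of the stop block's face towards the channel, at floor level (tray x = +130 mm, 10 mm above the bench); axes as the tray's. The block closes the channel's +x end, 20 mm thick, its top 40 mm above the bench.
- bar: Loose red-brown bar, 44 x 44 x 150 mm, 0.35 to 0.65 kg. Origin: centre of its foot, the end it stands on at the start on the channel floor, 8 to 30 mm from the open end; z along its length to the head. Pushed near its head towards the stop it tips about its foot's front edge, falls once leaning about 0.3 rad, and lies short of the stop; it slides under less than 10 N.
- bar_head (a point): Centre of the bar's other end face, 150 mm along its z axis; at the start the top, 160 mm above the bench. Once tipped over it lies some 40 to 90 mm short of the stop.
- mallet: Rawhide mallet lying on the bench, bystander: handle 200 mm long, head 75 mm wide, 52 mm high. Origin on the bench under the middle of its length; x runs along the handle to the head.
- clamp: Wooden ring clamp with a steel band lying on the bench, bystander: 115 mm long along its x, 29 mm wide, 25 mm high. Origin under its centre.
- candle: Tea-light candle in a brass tin, bystander: 42 mm across, 30 mm high with the wick. Origin under its centre.
- jar: Closed amber glass jar, bystander: 48 mm across, 60 mm high. Origin under its centre.

How it is judged:
By the outcome, as a careful person would: the job done as asked, in the order asked, and still so for the second after the job is handed in, with the robot touching nothing.
It also fails if it takes over 42 s, if anything falls off the work surface, if the arm or the gripper's body presses on something with over 40 N, if the wrist force passes 120 N, or if a joint passes its speed limit or range.

## Working session

There is one attempt and no reset: what is moved stays moved. The work goes in short steps, Python scripts to look and compute and a tool call to move; the robot and the scene stay as the last step left them, time stands still between calls to the robot, and variables do not carry over. Pictures are saved under pics/ and viewed, at most 13 in all, crops included, and the job is handed in when it is done.

```bash
ls; mkdir -p pics; python3 - <<'E'
from bench import arm, camrig, ticket, status
import cv2
for n in("scene","top"):
    cv2.imwrite(f"pics/{n}0.png",camrig.grab_frame(n)[:,:,::-1]); c=camrig.camera_info(n); print(n,c)
s=status.state();print(s)
E
```

```text
bench.py
pics
scene {'fx': 485.3515710246934, 'fy': 485.3515710246934, 'cx': 314.33373041769585, 'cy': 238.64786589324032, 'cam_to_world': array([[ 0.07932136, -0.51476326,  0.85365503,  1.34280006],
       [ 0.99661544,  0.0594917 , -0.05673105,  0.02332029],
       [-0.02158233,  0.85526576,  0.51773997,  0.57297769],
       [ 0.        ,  0.        ,  0.        ,  1.        ]])}
top {'fx': 590.8273412025446, 'fy': 590.8273412025446, 'cx': 328.287477982627, 'cy': 247.47828431763935, 'cam_to_world': array([[-0.01770828,  0.9963487 , -0.08352055,  0.53173243],
       [-0.99956795, -0.01960147, -0.02190202,  0.04437258],
       [-0.02345918,  0.08309662,  0.99626534,  1.09890295],
       [ 0.        ,  0.        ,  0.        ,  1.        ]])}
{'clock': 0.1, 'joint_positions': array([-1.44449589,  0.42668595,  0.07385964,  1.60652032, -0.03411762,
        1.11078189, -0.06707916]), 'joint_vel': array([ 1.69992290e-04, -8.20282540e-04, -1.29303635e-03, -2.42797878e-03,
       -4.15016937e-04,  9.53656202e-04,  1.57755954e-05]), 'effort': array([ 7.18764612e-03, -9.51537323e+01,  3.77053410e+00, -4.64402854e+01,
        1.96025963e-02,  6.53500800e-03,  1.14179345e-04]), 'tool_pos': array([0.18373252, 0.64910746, 0.19617984]), 'tool_rot': array([-4.31879578e-01, -3.11167542e+00,  1.77892596e-03]), 'wrist_force': array([0.59242703, 0.58594349, 0.61008009]), 'moment': array([-0.00724818,  0.0092872 ,  0.03970609]), 'finger_force': 0.0, 'opening': 0.08529421858688507}
```

View pics/top0.png

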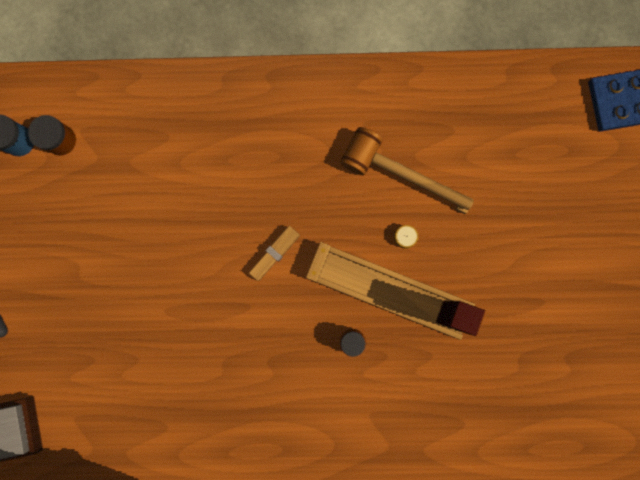

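View pics/scene0.png

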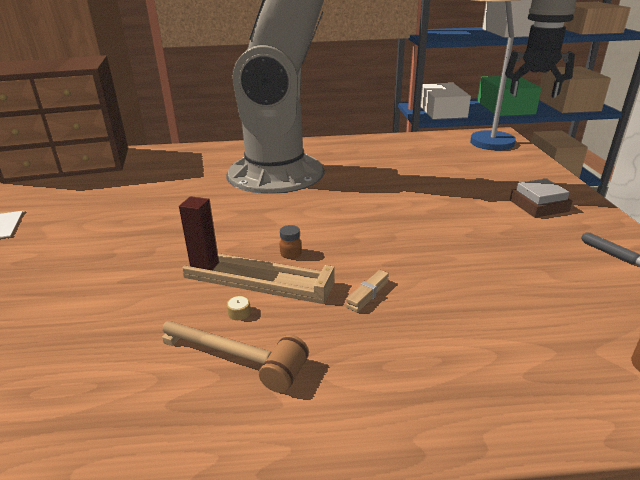

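The top view shows the bar's top near (468,318), the stop block near (318,262), the jar at (352,343), the candle at (405,236), the clamp at (273,253) and the mallet above. The scene view shows the bar standing at the tray's far-left end. Next I'll enlarge the tray area.

```bash
python3 - <<'E'
import cv2
i=cv2.imread("pics/top0.png")[225:355,295:495]
cv2.imwrite("pics/crop0.png",cv2.convertScaleAbs(cv2.resize(i,None,fx=4,fy=4,interpolation=cv2.INTER_CUBIC),alpha=1.8))
E
```

```text
(no output)
```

View pics/crop0.png

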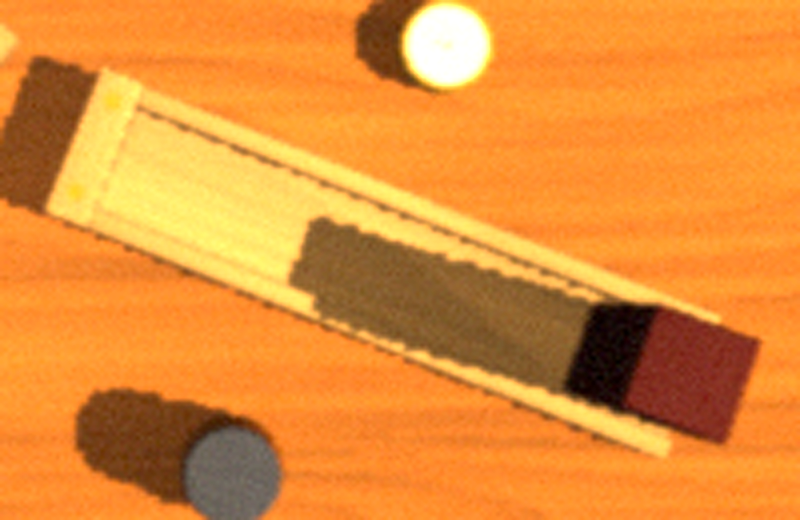

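The crop (4x, offset 295,225) shows the stop's outer top edge from (103,68) to (48,210). The bar-top corners are (655,306), (760,340), (727,443) and (625,407), and the wall-top ends are (720,318) and (668,455).

```bash
cat > h.py <<'E'
from bench import arm, camrig, ticket, status
import numpy as np
from scipy.spatial.transform import Rotation as R
def px2w(n,u,v,z):
    c=camrig.camera_info(n);T=c["cam_to_world"]
    d=T[:3,:3]@np.array([(u-c["cx"])/c["fx"],-(v-c["cy"])/c["fy"],-1]);o=T[:3,3]
    return o+d*(z-o[2])/d[2]
E
python3 - <<'E'
from h import *
np.set_printoptions(precision=4,suppress=True)
f=lambda u,v,z:px2w("top",295+u/4,225+v/4,z)[:2]
a,b=f(103,68,.04),f(48,210,.04); fa,fb=f(140,86,.04),f(92,222,.04)
c,d=f(720,318,.025),f(668,455,.025)
print("stop w",np.linalg.norm(a-b),"end w",np.linalg.norm(c-d),"thick",np.linalg.norm((a+b-fa-fb)/2))
S=(a+b)/2;E=(c+d)/2;v=S-E;L=np.linalg.norm(v);x=v/L;y=np.array([-x[1],x[0]])
C=(S+E)/2
print("len",L,"x",x,"yaw",np.arctan2(x[1],x[0]),"centre",C)
B=[f(*p,.16) for p in((655,306),(760,340),(727,443),(625,407))]
print([((p-C)@x,(p-C)@y) for p in B]);m=np.mean(B,0);print("bar",m,(m-C)@x,(m-C)@y)
print("edges",[np.linalg.norm(B[i]-B[i-1]) for i in range(4)])
for n,u,v,z in(("candle",447,45,.03),("jar",233,472,.06)):
    p=f(u,v,z);print(n,p,(p-C)@x,(p-C)@y)
s=status.state();M=R.from_rotvec(s["tool_rot"]).as_matrix();print(M)
print("yaw of tool y",np.arctan2(M[1,1],M[0,1]))
print("r of behind",[np.linalg.norm(C+x*k) for k in(-.25,-.2,0,.1)], [C+x*k for k in(-.25,-.2)])
# scene check
T=camrig.camera_info("scene")
for q,z in((m,.16),(C+.13*x,.01)):
    P=np.linalg.inv(T["cam_to_world"])@np.r_[q,z,1];print(T["cx"]+T["fx"]*P[0]/-P[2],T["cy"]+T["fy"]*P[1]/P[2])
E
```

```text
stop w 0.06843762588669486 end w 0.06579727418332686 thick 0.01942160558061041
len 0.2986874073178142 x [0.3873 0.922 ] yaw 1.1731450562275931 centre [ 0.5411 -0.0438]
[(np.float64(-0.09553076997823425), np.float64(-0.018340429655157055)), (np.float64(-0.1383571226135996), np.float64(-0.02112760364000056)), (np.float64(-0.14049159258852378), np.float64(0.021226592820035493)), (np.float64(-0.09862078003333234), np.float64(0.022934063856110326))]
bar [ 0.4943 -0.1523] -0.11825006630342248 0.001173155845247055
edges [np.float64(0.041389998511141064), np.float64(0.042916952581357075), np.float64(0.04240794642339078), np.float64(0.04190561300555106)]
candle [ 0.639  -0.0748] 0.009317947982608227 -0.10220958411317685
jar [0.4512 0.0267] 0.03019656372791383 0.11018285132957106
[[-0.9622  0.2723 -0.0002]
 [ 0.2723  0.9622 -0.0011]
 [-0.0001 -0.0011 -1.    ]]
yaw of tool y 1.2949718804474377
r of behind [np.float64(0.5221474349349426), np.float64(0.5167757924640752), np.float64(0.542894394102393), np.float64(0.5818701529407314)] [array([ 0.4443, -0.2743]), array([ 0.4637, -0.2282])]
192.25752952974295 200.40137860002486
316.9969087631339 286.1534607079891
```

```bash
cat >> h.py <<'E'
C=np.array([.5411,-.0438]);X=np.array([.3873,.922]);Y=np.array([-.922,.3873])
np.set_printoptions(precision=4,suppress=True)
def rel(tx,ty,z):
    "shift in tool axes to tray point tx,ty at height z, and turn to tool x = tray x, z down"
    s=status.state();M=R.from_rotvec(s["tool_rot"]).as_matrix()
    G=np.c_[np.r_[X,0],np.r_[-Y,0],[0,0,-1]];p=s["tool_pos"]
    print("clock",s["clock"],"tray pos",(p[:2]-C)@X,(p[:2]-C)@Y,p[2],"F",s["wrist_force"])
    print("shift",M.T@(np.r_[C+tx*X+ty*Y,z]-p),"turn",R.from_matrix(M.T@G).as_rotvec(),"world",p)
E
```

Emit:
shift_gripper:
  ticks:
    - {"d":[-0.046,-0.007,-0.008],"rot":[0,0,0.077],"finger_gap":0}
    - {"d":[-0.046,-0.007,-0.008],"rot":[0,0,0.077],"finger_gap":0}
    - {"d":[-0.046,-0.007,-0.008],"rot":[0,0,0.077],"finger_gap":0}
    - {"d":[-0.046,-0.007,-0.008],"rot":[0,0,0.077],"finger_gap":0}
    - {"d":[-0.046,-0.007,-0.008],"rot":[0,0,0.077],"finger_gap":0}
    - {"d":[-0.046,-0.007,-0.008],"rot":[0,0,0.077],"finger_gap":0}
    - {"d":[-0.046,-0.007,-0.008],"rot":[0,0,0.077],"finger_gap":0}
    - {"d":[-0.046,-0.007,-0.008],"rot":[0,0,0.077],"finger_gap":0}
    - {"d":[-0.046,-0.007,-0.008],"rot":[0,0,0.077],"finger_gap":0}
    - {"d":[-0.046,-0.007,-0.008],"rot":[0,0,0.077],"finger_gap":0}
    - {"d":[-0.046,-0.007,-0.008],"rot":[0,0,0.077],"finger_gap":0}
    - {"d":[-0.046,-0.007,-0.008],"rot":[0,0,0.077],"finger_gap":0}

```text
clock: 1.3
tool_pos: [0.5398, 0.2426, 0.2928]
tool_rot: [-1.778, -2.59, 0.001]
wrist_force: [0.8, -0.3, 0.4]
opening: 0.0002
finger_force: 0.0
```

```bash
python3 -c "
from h import *
rel(-.25,0.001,.28)"
```

```text
clock 1.3 tray pos 0.26355187775672784 0.11214971750558729 0.292844762412003 F [ 0.7594 -0.3421  0.3526]
shift [-0.4473 -0.2756  0.013 ] turn [-0.0003  0.0003  0.7653] world [0.5398 0.2426 0.2928]
```

Emit:
shift_gripper:
  ticks:
    - {"d":[-0.045,-0.006,0],"rot":[0,0,0.064],"finger_gap":0}
    - {"d":[-0.045,-0.006,0],"rot":[0,0,0.064],"finger_gap":0}
    - {"d":[-0.045,-0.006,0],"rot":[0,0,0.064],"finger_gap":0}
    - {"d":[-0.045,-0.006,0],"rot":[0,0,0.064],"finger_gap":0}
    - {"d":[-0.045,-0.006,0],"rot":[0,0,0.064],"finger_gap":0}
    - {"d":[-0.045,-0.006,0],"rot":[0,0,0.064],"finger_gap":0}
    - {"d":[-0.045,-0.006,0],"rot":[0,0,0.064],"finger_gap":0}
    - {"d":[-0.045,-0.006,0],"rot":[0,0,0.064],"finger_gap":0}
    - {"d":[-0.045,-0.006,0],"rot":[0,0,0.064],"finger_gap":0}
    - {"d":[-0.045,-0.006,0],"rot":[0,0,0.064],"finger_gap":0}
    - {"d":[-0.045,-0.006,0],"rot":[0,0,0.064],"finger_gap":0}
    - {"d":[-0.045,-0.006,0],"rot":[0,0,0.064],"finger_gap":0}

```text
clock: 2.5
tool_pos: [0.4781, -0.2851, 0.2927]
tool_rot: [-2.618, -1.736, 0.0]
wrist_force: [0.1, -0.2, -0.6]
opening: -0.0002
finger_force: 0.0
```

```bash
python3 -c "
from h import *
rel(-.22,0.001,.135)"
```

```text
clock 2.5 tray pos -0.24692993764878643 -0.035362466247572596 0.2927247656782544 F [ 0.0568 -0.1628 -0.5523]
shift [ 0.0268 -0.0364  0.1577] turn [-0.0001  0.     -0.0018] world [ 0.4781 -0.2851  0.2927]
```

Emit:
shift_gripper:
  ticks:
    - {"d":[0.01,-0.018,0.03],"finger_gap":0}
    - {"d":[0.01,-0.018,0.04],"finger_gap":0}
    - {"d":[0.01,0,0.045],"finger_gap":0}
    - {"d":[0,0,0.043],"finger_gap":0}
    - {"finger_gap":0}
    - {"finger_gap":0}

```text
clock: 3.1
tool_pos: [0.4571, -0.2427, 0.1355]
tool_rot: [-2.617, -1.738, 0.002]
wrist_force: [0.7, -0.4, 1.0]
opening: 0.0
finger_force: 0.0
```

```bash
python3 - <<'E'
from h import *
rel(-.155,0.001,.135)
import cv2
a=camrig.grab_frame("scene")[130:330,130:350,::-1]
b=camrig.grab_frame("top")[240:370,300:560,::-1]
a=cv2.resize(a,(440,400));b=cv2.resize(b,(800,400))[:, 440:]
cv2.imwrite("pics/pre.png",cv2.convertScaleAbs(np.hstack([a,b]),alpha=1.6))
E
```

```text
clock 3.1 tray pos -0.2159013351551506 0.0003782964880067047 0.13552860997408264 F [ 0.6511 -0.4179  0.9513]
shift [ 0.0609 -0.0006  0.0005] turn [-0.0011  0.0011 -0.0004] world [ 0.4571 -0.2427  0.1355]
```

View pics/pre.png

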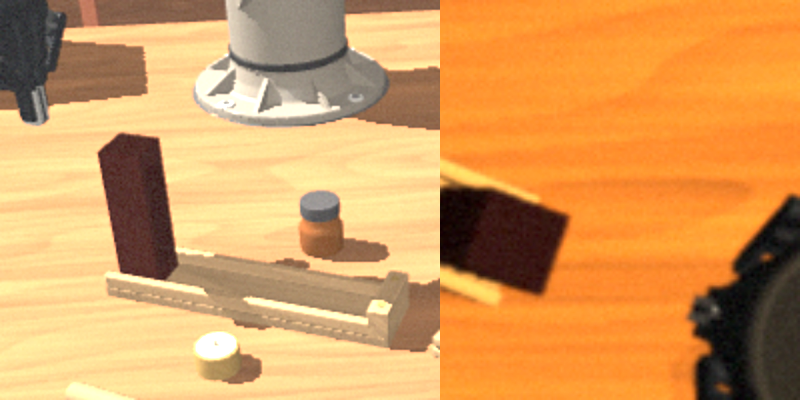

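The fingertips are lined up behind the bar, whose rear top edge is near (545,290)–(568,215) in the right panel. Next: approach, then push slowly.

Emit:
shift_gripper:
  ticks:
    - {"d":[0.025,0,0],"finger_gap":0}
    - {"d":[0.02,0,0],"finger_gap":0}
    - {"d":[0.01,0,0],"finger_gap":0}
    - {"d":[0.008,0,0],"finger_gap":0}
    - {"d":[0.008,0,0],"finger_gap":0}
    - {"d":[0.006,0,0],"finger_gap":0}
    - {"d":[0.006,0,0],"finger_gap":0}
    - {"d":[0.006,0,0],"finger_gap":0}
    - {"d":[0.006,0,0],"finger_gap":0}

```text
clock: 4.1
tool_pos: [0.4942, -0.1542, 0.1348]
tool_rot: [-2.616, -1.739, 0.0]
wrist_force: [0.5, -0.2, 0.4]
opening: 0.0001
finger_force: 0.0
```

```bash
python3 -c "
from h import *
rel(-.11,0.001,.135)"
```

```text
clock 4.1 tray pos -0.11997476281553168 0.00045351343625563145 0.1347723171651476 F [ 0.4955 -0.2026  0.394 ]
shift [ 0.01   -0.0005 -0.0002] turn [-0.0002  0.0002  0.0002] world [ 0.4942 -0.1542  0.1348]
```

```bash
cat > look.py <<'E'
from h import *
import cv2,sys
a=camrig.grab_frame("scene")[130:330,130:350,::-1]
b=camrig.grab_frame("top")[230:350,300:508,::-1]
a=cv2.resize(a,(352,320));b=cv2.resize(b,(440,254))
o=np.zeros((320,792,3),np.uint8);o[:,:352]=a;o[:254,352:]=b
cv2.imwrite(sys.argv[1],cv2.convertScaleAbs(o,alpha=1.6))
E
python3 look.py pics/push1.png
```

```text
(no output)
```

View pics/push1.png

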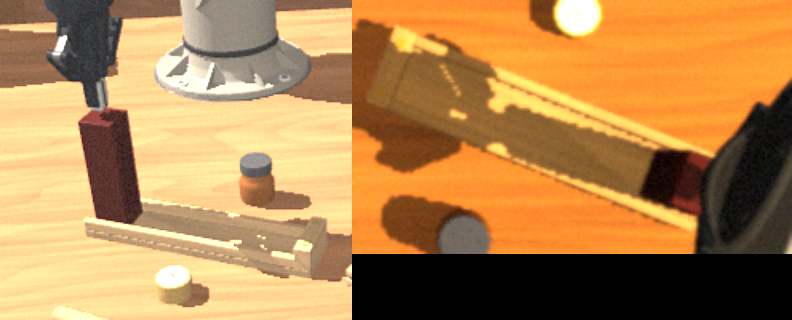

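The bar looks almost upright, with the fingertips behind its top. I'll compare closely with the start picture.

```bash
python3 - <<'E'
from h import *
import cv2
a=cv2.imread("pics/scene0.png")[180:290,160:260]; b=camrig.grab_frame("scene")[180:290,160:260,::-1]
c=camrig.camera_info("scene");T=np.linalg.inv(c["cam_to_world"])
b=cv2.resize(b,(400,440),interpolation=cv2.INTER_CUBIC);a=cv2.resize(a,(400,440),interpolation=cv2.INTER_CUBIC)
a=cv2.convertScaleAbs(a,alpha=2);b=cv2.convertScaleAbs(b,alpha=2)
s=status.state();P=T@np.r_[s["tool_pos"],1];q=np.array([c["cx"]-c["fx"]*P[0]/P[2],c["cy"]+c["fy"]*P[1]/P[2]]);print(q,s["tool_pos"],s["wrist_force"])
cv2.circle(b,tuple(int(t) for t in (q-[160,180])*4),5,(0,255,0),2)
cv2.imwrite("pics/cmp.png",np.hstack([a,b]))
E
```

```text
[193.2605 212.1144] [ 0.4943 -0.1542  0.1348] [ 0.2182 -0.4012 -0.6141]
```

View pics/cmp.png

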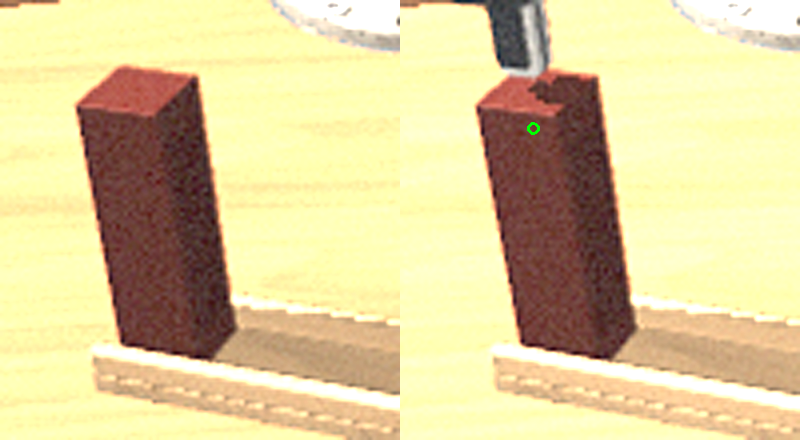

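```bash
cat >> h.py <<'E'
def proj(n,p):
    c=camrig.camera_info(n);P=np.linalg.inv(c["cam_to_world"])@np.r_[p,1]
    return c["cx"]-c["fx"]*P[0]/P[2],c["cy"]+c["fy"]*P[1]/P[2]
E
python3 - <<'E'
from h import *
import cv2
for dz in(0,.03):
  print(dz,proj("scene",(.4571,-.2427,.1355+dz)),"initial tips",[proj("scene",np.array([.1837,.6491,.2092+dz])+s*.0425*np.array([.272,.962,0])) for s in(-1,1)])
i=cv2.imread("pics/scene0.png")[20:120,480:600]
cv2.imwrite("pics/tip.png",cv2.resize(i,None,fx=5,fy=5,interpolation=cv2.INTER_CUBIC))
E
```

```text
0 (np.float64(150.82603382117657), np.float64(205.56830192613452)) initial tips [(np.float64(512.2758730747648), np.float64(108.93498720221243)), (np.float64(548.2956405917867), np.float64(110.14327660602584))]
0.03 (np.float64(147.82812413997394), np.float64(191.94697277139824)) initial tips [(np.float64(514.5658870594215), np.float64(96.931764334409)), (np.float64(551.0847496606134), np.float64(98.0035658329652))]
```

View pics/tip.png

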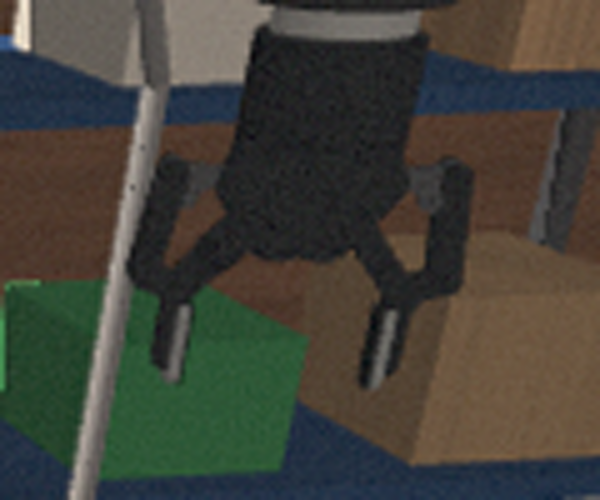

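The fingertips sit over the bar's top, not behind it. In three views (start tips at (514,96) and (555,98), pre-push tip at (147,191), and now) they match the reported TCP only if they are about 30 mm higher than reported. So true tip height is reported z + 0.030 m, and nothing has been touched. I'll back off, lower 32 mm and push again.

Emit:
shift_gripper:
  ticks:
    - {"d":[-0.03,0,0],"finger_gap":0}
    - {"d":[-0.045,0,0],"finger_gap":0}
    - {"d":[-0.02,0,0.012],"finger_gap":0}
    - {"d":[0,0,0.02],"finger_gap":0}
    - {"finger_gap":0}
    - {"d":[0.03,0,0],"finger_gap":0}
    - {"d":[0.015,0,0],"finger_gap":0}
    - {"d":[0.006,0,0],"finger_gap":0}
    - {"d":[0.006,0,0],"finger_gap":0}
    - {"d":[0.006,0,0],"finger_gap":0}

```text
clock: 5.25
tool_pos: [0.4818, -0.184, 0.1032]
tool_rot: [2.616, 1.739, 0.0]
wrist_force: [0.8, -1.4, 0.5]
opening: -0.0002
finger_force: 0.0
```

```bash
python3 -c "
from h import *
rel(-.11,0.001,.105)"
```

```text
clock 5.25 tray pos -0.15225826110636762 0.00032329006444288544 0.10315760851908262 F [ 0.7909 -1.3723  0.5488]
shift [ 0.0422 -0.0007 -0.0018] turn [0.0003 0.0001 0.0003] world [ 0.4818 -0.184   0.1032]
```

Just making contact; continue slowly.

Emit:
shift_gripper:
  ticks:
    - {"d":[0.006,0,0],"finger_gap":0}
    - {"d":[0.006,0,0],"finger_gap":0}

```text
clock: 5.45
tool_pos: [0.4865, -0.173, 0.103]
tool_rot: [2.616, 1.739, -0.0]
wrist_force: [-0.3, -0.8, 1.7]
opening: -0.0002
finger_force: 0.5
```

Emit:
shift_gripper:
  ticks:
    - {"d":[0.006,0,0],"finger_gap":0}
    - {"d":[0.006,0,0],"finger_gap":0}
    - {"d":[0.006,0,0],"finger_gap":0}
    - {"d":[0.006,0,0],"finger_gap":0}

```text
clock: 5.85
tool_pos: [0.4959, -0.1502, 0.1028]
tool_rot: [-2.616, -1.74, 0.0]
wrist_force: [0.8, 0.3, -0.6]
opening: -0.0001
finger_force: 0.1
```

Emit:
shift_gripper:
  ticks:
    - {"d":[0.006,0,0],"finger_gap":0}
    - {"finger_gap":0}

```text
clock: 6.05
tool_pos: [0.4984, -0.1443, 0.1028]
tool_rot: [-2.615, -1.741, -0.0]
wrist_force: [-0.5, -0.6, -1.2]
opening: -0.0
finger_force: 0.0
```

```bash
python3 look.py pics/push2.png
```

```text
(no output)
```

View pics/push2.png

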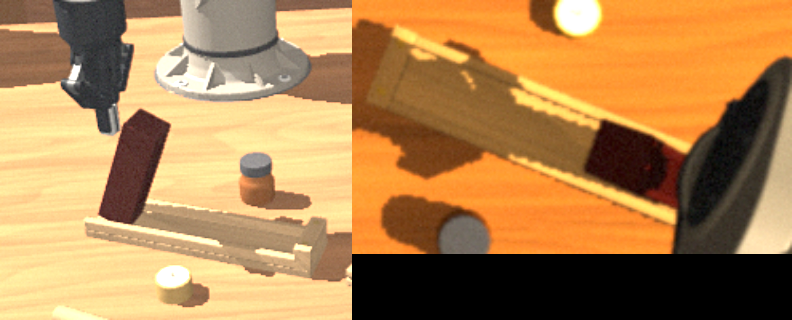

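The bar is leaning well past its balance point and falling towards the stop, with the fingers at (108,130) clear of it. I'll let it settle while backing off and lowering.

Emit:
shift_gripper:
  ticks:
    - {"d":[-0.02,0,0],"finger_gap":0}
    - {"d":[-0.03,0,0],"finger_gap":0}
    - {"d":[-0.025,0,0],"finger_gap":0}
    - {"d":[0,0,0.025],"finger_gap":0}
    - {"d":[0,0,0.035],"finger_gap":0}
    - {"d":[0,0,0.027],"finger_gap":0}
    - {"d":[0,0,0.012],"finger_gap":0}
    - {"finger_gap":0}
    - {"finger_gap":0}

```text
clock: 7.05
tool_pos: [0.4693, -0.2149, 0.0046]
tool_rot: [2.616, 1.739, 0.0]
wrist_force: [0.4, 0.3, -0.2]
opening: -0.0002
finger_force: 0.0
```

```bash
python3 -c "
from h import *
rel(-.11,0.001,.004)"; python3 look.py pics/push3.png
```

```text
clock 7.05 tray pos -0.18557618701369927 -0.0001167717411829361 0.004633319791755484 F [ 0.4207  0.3086 -0.2225]
shift [ 0.0756 -0.0011  0.0006] turn [0.0006 0.0002 0.0001] world [ 0.4693 -0.2149  0.0046]
```

View pics/push3.png

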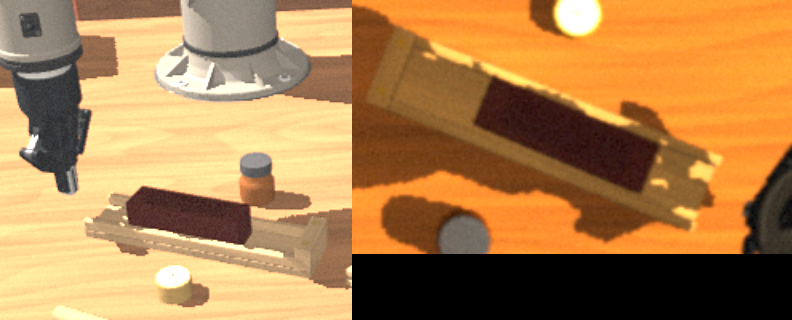

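The bar lies flat in the channel. Its front top edge runs (492,76)–(475,122) and its rear top edge (658,142)–(641,191) in the right panel. The tool is clear behind it. Now to convert these to tray positions.

```bash
python3 - <<'E'
from h import *
for u,v in((492,76),(475,122),(658,142),(641,191)):
    p=px2w("top",(u-352)/2.115+300,v/2.117+230,.054)[:2]-C;print(p@X,p@Y)
print(proj("scene",status.state()["tool_pos"]+[0,0,.03]))
E
```

```text
0.058348313833718794 -0.023472762299024105
0.05746771202295173 0.017446247178197313
-0.08950148001208606 -0.02337838283314249
-0.09085405022283599 0.019538195485599916
(np.float64(172.6689420092368), np.float64(250.60351743288513))
```

Emit:
shift_gripper:
  ticks:
    - {"d":[0.03,0.001,0],"finger_gap":0}
    - {"d":[0.03,0,0],"finger_gap":0}
    - {"d":[0.015,0,0],"finger_gap":0}
    - {"d":[0.01,0,0],"finger_gap":0}
    - {"d":[0.01,0,0],"finger_gap":0}
    - {"d":[0.01,0,0],"finger_gap":0}
    - {"d":[0.01,0,0],"finger_gap":0}
    - {"d":[0.01,0,0],"finger_gap":0}
    - {"d":[0.01,0,0],"finger_gap":0}
    - {"d":[0.005,0,0],"finger_gap":0}
    - {"d":[0.004,0,0],"finger_gap":0}

```text
clock: 8.25
tool_pos: [0.5256, -0.084, 0.0045]
tool_rot: [2.616, 1.736, -0.001]
wrist_force: [-4.0, -8.6, 6.1]
opening: -0.0001
finger_force: 4.6
```

```bash
python3 -c "
from h import *
rel(-.032,0.001,.004)"
```

```text
clock 8.25 tray pos -0.04309933092192898 -0.0012887348508980722 0.004537395847995548 F [-4.0267 -8.5883  6.1271]
shift [ 0.0111 -0.0023  0.0005] turn [ 0.0014  0.0013 -0.0014] world [ 0.5256 -0.084   0.0045]
```

Emit:
shift_gripper:
  ticks:
    - {"d":[0.003,0,0],"finger_gap":0}
    - {"d":[0.002,0,0],"finger_gap":0}

```text
clock: 8.45
tool_pos: [0.5274, -0.0796, 0.0045]
tool_rot: [2.616, 1.736, -0.001]
wrist_force: [-2.5, -8.3, 6.1]
opening: -0.0001
finger_force: 4.6
```

```bash
python3 -c "
from h import *
rel(-.032,0.001,.004)"
```

```text
clock 8.45 tray pos -0.038338412933428226 -0.0012728421827716847 0.004518639052308995 F [-2.4723 -8.2949  6.0822]
shift [ 0.0063 -0.0023  0.0005] turn [ 0.0013  0.0013 -0.0016] world [ 0.5274 -0.0796  0.0045]
```

Still sliding, about 9 N along the channel. I'll continue in 2 mm steps until the force rises.

Emit:
shift_gripper:
  ticks:
    - {"d":[0.002,0,0],"finger_gap":0}
    - {"d":[0.002,0,0],"finger_gap":0}
  only: "pos|wrist"

```text
tool_pos: [0.5289, -0.0761, 0.0045]
wrist_force: [-3.1, -8.2, 6.1]
```

Emit:
shift_gripper:
  ticks:
    - {"d":[0.0015,0,0],"finger_gap":0}
    - {"finger_gap":0}
  only: "pos|wrist"

```text
tool_pos: [0.5296, -0.0745, 0.0045]
wrist_force: [-2.4, -7.2, 6.5]
```

Emit:
shift_gripper:
  ticks:
    - {"d":[0.0015,0,0],"finger_gap":0}
    - {"finger_gap":0}
  only: "pos|wrist"

```text
tool_pos: [0.5301, -0.0731, 0.0045]
wrist_force: [-2.9, -7.0, 5.3]
```

Emit:
shift_gripper:
  ticks:
    - {"d":[0.0015,0,0],"finger_gap":0}
    - {"finger_gap":0}
  only: "pos|wrist"

```text
tool_pos: [0.5307, -0.0718, 0.0045]
wrist_force: [-2.7, -7.5, 5.3]
```

Emit:
shift_gripper:
  ticks:
    - {"d":[0.0015,0,0],"finger_gap":0}
    - {"finger_gap":0}
  only: "pos|wrist"

```text
tool_pos: [0.5313, -0.0704, 0.0045]
wrist_force: [-2.8, -7.5, 5.4]
```

Emit:
shift_gripper:
  ticks:
    - {"d":[0.0015,0,0],"finger_gap":0}
    - {"finger_gap":0}
  only: "pos|wrist"

```text
tool_pos: [0.5314, -0.07, 0.0045]
wrist_force: [-5.0, -11.6, 8.0]
```

```bash
python3 look.py pics/push4.png
```

```text
(no output)
```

View pics/push4.png

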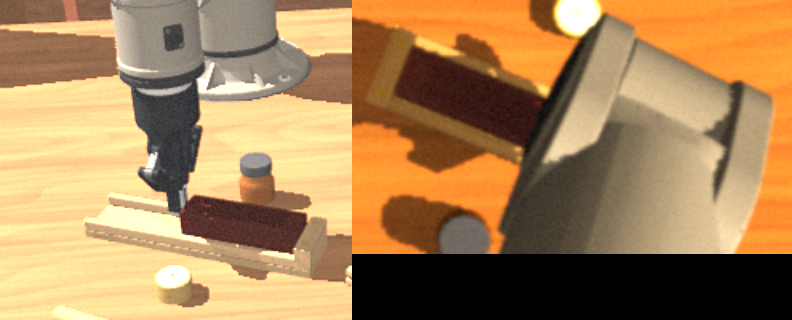

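The bar's front end is now at the stop face, near (400,90) in the top panel. The tool stalled and the force rose to about 13 N. One small press to confirm, then back off and up.

Emit:
shift_gripper:
  ticks:
    - {"d":[0.001,0,0],"finger_gap":0}
    - {"finger_gap":0}
  only: "pos|wrist"

```text
tool_pos: [0.5314, -0.07, 0.0045]
wrist_force: [-6.6, -16.6, 9.6]
```

Emit:
shift_gripper:
  ticks:
    - {"d":[-0.003,0,0],"finger_gap":0}
    - {"d":[-0.01,0,0],"finger_gap":0}
    - {"d":[-0.03,0,0],"finger_gap":0}
    - {"d":[-0.04,0,0],"finger_gap":0}
    - {"d":[-0.04,0,-0.02],"finger_gap":0}
    - {"d":[-0.02,0,-0.04],"finger_gap":0}
    - {"d":[0,0,-0.04],"finger_gap":0}
    - {"finger_gap":0}
    - {"finger_gap":0}

```text
clock: 10.85
tool_pos: [0.4774, -0.198, 0.1046]
tool_rot: [2.615, 1.739, 0.003]
wrist_force: [0.1, -0.3, -0.4]
opening: -0.0002
finger_force: 0.0
```

```bash
python3 look.py pics/end.png
```

```text
(no output)
```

View pics/end.png

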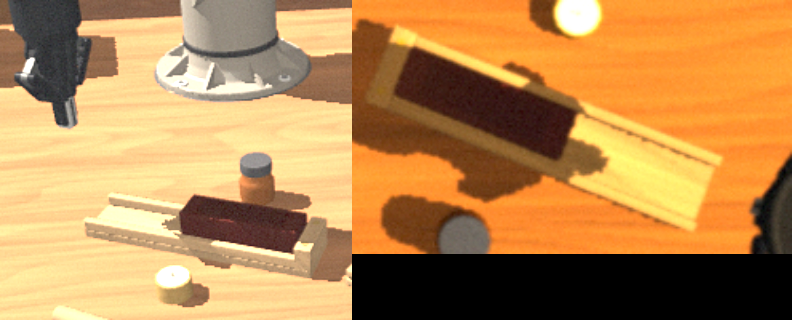

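The bar lies flat with its front against the stop, at about (412,48)–(390,95). The jar and candle haven't moved, and the gripper is clear.

```bash
python3 -c "
from bench import arm, camrig, ticket, status
print(ticket.hand_in())"
```

```text
the job is handed in; nothing more can be done
None
```

I tipped the bar over towards the stop and pushed it along until its front end rested against the block, then handed the job in at about 11 s; the jar and candle stayed put, and the arm never went near the clamp or mallet.

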